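# Curing a charm: shut the drawer and hold the lamp wand in the port

### The arm

A 6-joint arm with a two-finger parallel gripper is mounted at the origin on the work surface. World frame = base frame: x ahead of the robot, y to its left, z up, the work surface at z = 0. Lengths are in m, angles in rad, forces in N, time in s.
With the tool pointing down it reaches from about 0.35 to 0.775 m from the base axis. Payload 5.5 kg.
Tool frame: the origin (TCP) lies midway between the tips of the shut fingers; the grasp point (between the pads) lies grip_point_offset behind it (grip_point_offset is the distance from the TCP to the grasp point, in m); z points along the fingers, y is the direction in which the jaws open and shut (so a half turn about z gives the same grasp; the last joint's range is limited). The gripper opens to 85 mm and grips with 20 to 120 N. Pads are 22 mm wide; open, the fingers measure 114 mm over their backs; the gripper's body (76 mm by 85 mm) begins 54 mm behind the grasp point. The pads swing forward as they close: fully open they stand 13 mm farther back than shut.
Start: joints at [1.151, 0.313, 0.046, 1.304, 0, 1.431], TCP at [0.159, 0.553, 0.231] pointing down, gripper open.
Joint ranges: [-2.76, 2.76], [-0.86, 1.69], [-1.03, 1.26], [-2.2, 2.34], [-1.47, 1.5], [-3.14, 3.14]. Speed limits (rad/s): [2.57, 2.57, 3.14, 3.14, 3.14, 3.14].

### API

Orientations are given as a unit quaternion [w, x, y, z].
In Python, from workcell import * gives the robot as it stands.
- The arm moves only by the tool send_rows, never from a script. Its argument "series" is one flat list of numbers, 7 for each row, row after row: the shift along the tool's x, y, z in cm, then the turn, a rotation vector about the tool's x, y, z in degrees, then the opening, from 0 (shut) to 1 (fully open). A call has 1 to 10 rows; each row is the pose to reach, as a shift and turn from the pose commanded when the call began, along the tool's axes at that moment; what a row does not reach only later rows make up. A row lasts 1/12 s, in which the tool goes at most 41.7 mm and 7.16 degrees, less where a joint would pass 70% of its speed; a pose out of reach is approached as far as the arm can. A call with a gripper value outside its range is refused whole. The fingers move at their own pace and stop on an object; "newtons" is the grip in N (left out, the last holds). Time passes only in rows, so rows that repeat a pose let the fingers close. It gives the time, the measured TCP pose, the force and the opening at its end, in the units of the state.
- get_state(): the state, without advancing time (a new reading comes with each control period).
- read_camera(name): name is "side" or "top"; returns the picture (480x640x3 uint8, blue, green, red); there is no depth.
- camera_info(name): a dict with "K" (3x3 intrinsics, pixels), "D" ([k1, k2, p1, p2, k3] as OpenCV has them; the pictures are not rectified), "xyz" and "attitude" of the camera in the world. Camera axes: x right, y down, z forward; pixel columns grow to the right and rows downward; lengths in m; the calibration is good to about 2 mm. A picture is of the moment at which its call begins. camera_info takes no time and is no camera call.
- hand_in(): hands the job in, once; it reports no verdict.
Trained networks look in the newest picture that a camera, given by its name, has taken for a name from the list of things; names that differ only in an ending like _2 or _b are one class to them, and where a whole thing is asked for, a point or a joint stands for the part that bears it (a point fixed in the world has none). Each returns a list of dicts, best first, with "p" (0 to 1); they miss things now and then, are a little off and sometimes report something else, mostly with a low value. They report only what shows in the picture. A call takes as long as a camera call.
- silhouettes(camera, label): "pixels" (480x640 bool, what is visible of it) and "box" ([left, top, width, height] in pixels, round what is visible of it).
The state is a dict: "clock": time; "joint_pos": joint angles; "qvel": joint speeds; "tau": joint torques, N m; "tcp_pos": TCP position; "orientation": TCP orientation; "wrist_force": force on the tool from outside, world axes, zero at the start; "ft_torque": the same for the moment, N m; "finger_gap": finger opening in m.
Only numpy, scipy, OpenCV 4.12 (cv2) and the standard library are available. Lean on these libraries where they do the work, as an engineer would, in place of code of your own. Each camera call takes 0.05 s, during which the arm holds its last target. There are 200 camera calls.

### The job

The resin-topped charm is loaded in the curing box. Push the box's drawer fully home first; then lift the curing wand out of its holder and lower its stem upright through the guide port in the roof, without touching the box with it, until the orange band is level with the port's rim. Finish while still holding the wand there, still and centred in the port, and leave the other things on the table where they are.

Things in the scene. Friction and masses are not known exactly. Their poses are not given: they have to be found in the camera images.
- port (a point): Centre of the mouth of the guide port, at the top of its rim, 112 mm above the table. The port is a white round sleeve (48 mm outside, plain bore 24 mm across and 20 mm long, rim 12 mm above the dark roof) in the middle of the curing box's roof. Axes as the box: -x out of its front, z up.
- drawer_pull (a point): Middle of the front face of the drawer's teal pull, 68 mm above the table: a bar 70 mm wide, 16 mm high, 16 mm deep, standing out from the top of the white drawer front (146 mm wide, 14 to 78 mm above the table). With the drawer shut this point is 118 mm in front (box -x) of the port's axis. Axes as the box.
- drawer (a joint): Opening of the drawer in m: 0 shut against its stop, 0.09 fully open towards the robot. It slides level with about 1.5 N of friction and stays where it is left.
- wand_grip (a point): Centre of the curing wand's white handle (28 mm diameter, 70 mm long), on its axis, z up along it. Below the handle: a black collar 34 mm across, 6 mm thick, then a steel stem 12 mm in diameter, 90 mm long, with an orange band. This point is 35 mm above the collar's top, 131 mm above the stem's tip. It balances about 18 mm below this point.
- wand_band (a point): Middle of the orange band (10 mm tall) on the wand's stem, on its axis, 50 mm above the stem's tip and 81 mm below the handle's centre.
- wand_tip (a point): Lower end of the wand's stem, on its axis, 131 mm below the handle's centre.
- wand: The whole wand: rigid, round, about 120 g, standing upright in its holder; origin at the stem's tip, z up along it.
- holder: The wand's holder: a teal tube fixed to the table, 60 mm outside, bore 20 mm, 100 mm high; origin at the centre of its underside. The wand's collar rests on its top, the stem hangs in the bore, its tip 10 mm above the table.
- box: The lilac curing box, fixed: 180 mm deep (x), 160 mm wide (y), roof at 100 mm, turned up to 0.3 rad either way. Origin on the table under the port's axis; -x points out of its front, the way the drawer opens. The charm in the shut drawer lies under the port, its top 30 mm above the table.
- jar: Bystander: amber jar with brass cap, 64 mm across, 85 mm high; origin at the centre of its underside.
- spool: Bystander: white thread spool, 56 mm across, 50 mm high; origin at the centre of its underside.
- mandrel: Bystander: wooden ring mandrel, foot 64 mm across, a thin cone 150 mm high; origin at the centre of its underside.
- glue: Bystander: small glue bottle, 36 mm across, 90 mm high; origin at the centre of its underside.
- pliers: Bystander: small pliers lying flat, 115 mm long along x, 12 mm high; origin under the middle.

How it is judged:
On the way, in this order (a step that is already met when the one before it is completed fails the run):
1. the drawer is pushed fully home (value of joint drawer below 0.004 m), for 0.2 s.
2. the wand's stem is lifted clear of its holder (height (world z) of wand_tip above 0.105 m), for 0.1 s.
At the end, for the whole second after the job is handed in: Drawer within 4 mm of shut; the wand, held still (under 10 mm/s) in the fingers and touching nothing of the box, stands through the port within 0.1 rad of upright, the orange band's middle within 8 mm of the rim's height and within 4 mm of the port's axis (value of joint drawer below 0.004 m and horizontal distance between wand_band and port below 0.004 m and z of wand_band in the frame of port between -0.008 and 0.008 m and angle between wand's own z axis and vertical below 0.1 rad and contact force between wand and box below 0.2 N and contact force between the fingers and wand above 1 N and linear speed of wand below 0.01 m/s); the arm keeps its last pose, push and grip.
It fails at once if the wand touches the curing box (port, roof, drawer or charm) with more than 0.5 N (contact force between wand and box above 0.5 N).
It fails at once if the jar, spool, mandrel, glue bottle or pliers is moved more than 30 mm or tipped over (distance of any of jar, spool, mandrel, glue, pliers from where it was at the start of the episode above 0.03 m or angle between any of jar, spool, mandrel, glue, pliers's own z axis and vertical above 0.4 rad).
It also fails if it takes over 58 s, if anything falls off the work surface, if the arm or the gripper's body presses on something with over 40 N, if the wrist force passes 120 N, or if a joint passes its speed limit or range.

## Working session

There is one attempt and no reset: what is moved stays moved. The work goes in short steps, Python scripts to look and compute and a tool call to move; the robot and the scene stay as the last step left them, time stands still between calls to the robot, and variables do not carry over. Pictures are saved under pics/ and viewed, about 8 in all and at most 12, crops included, and the job is handed in when it is done.

Besides the shell and the picture viewer there is one more tool, called after "Request:" by a JSON object that holds its "method" and its "body". send_rows: Moves the arm, as the interface text tells. Its arguments: {"type":"object","properties":{"series":{"type":"array"},"newtons":{"type":"number"}},"required":["series"]}

```bash
mkdir -p pics; ls
python3 - <<'E'
from workcell import *
import cv2,numpy as np
s=get_state(); print(s)
import workcell; print([n for n in dir(workcell) if not n.startswith('__')])
ims=[]
for c in ("side","top"):
    i=camera_info(c); print(c,i)
    im=read_camera(c); cv2.imwrite(f"pics/{c}0.png",im)
    for l in ("wand","holder","box","drawer","drawer_pull","jar","spool","mandrel","glue","pliers"):
        try:
            r=silhouettes(c,l); print(l,[(round(d['p'],2),d['box'],int(d['pixels'].sum())) for d in r[:2]])
        except Exception as e: print(l,e)
E
```

```text
pics
{'clock': 0.0, 'joint_pos': array([ 1.15140117e+00,  3.14014426e-01,  4.49686227e-02,  1.30357211e+00,
       -7.40347418e-06,  1.43118442e+00]), 'qvel': array([ 4.92655373e-04, -2.59009866e-03, -6.38742519e-04,  1.85855597e-03,
        9.35476331e-04, -8.54091481e-05]), 'tau': array([ 2.67189507e-04, -4.80622458e+01,  2.98537159e+01,  1.93896191e-02,
       -1.16125989e-04, -1.31726233e-05]), 'tcp_pos': array([0.15859534, 0.55217102, 0.23039664]), 'orientation': array([-2.47710639e-04,  1.39435738e-01,  9.90230703e-01, -8.76470488e-04]), 'wrist_force': array([ 0.09252813,  0.56221582, -0.26967841]), 'ft_torque': array([ 0.0182352 , -0.00856335, -0.0157501 ]), 'finger_gap': 0.08521659292644336}
['MotionError', 'camera_info', 'get_state', 'grip_point_offset', 'hand_in', 'read_camera', 'silhouettes']
side {'K': array([[542.48616964,   0.        , 320.0509333 ],
       [  0.        , 542.48616964, 233.89043327],
       [  0.        ,   0.        ,   1.        ]]), 'D': array([-0.14817223,  0.        ,  0.        ,  0.        ,  0.        ]), 'xyz': array([-0.03487472, -0.86857529, 
[... 909 characters left out ...]
0.        ,  0.        ,  0.        ]), 'xyz': array([ 0.46819748, -0.07347806,  1.02700786]), 'attitude': array([ 0.04596203, -0.69637432,  0.71412854, -0.05450443])}
wand [(0.74, [124.5, 264.5, 28.1, 16.7], 370)]
holder [(0.97, [134.5, 260.2, 38.3, 33.8], 716)]
box [(0.83, [238.1, 197.2, 87.2, 124.5], 8339)]
drawer [(0.76, [237.1, 238.6, 68.7, 86.7], 2111)]
drawer_pull [(0.89, [242.0, 237.1, 64.6, 82.8], 2024), (0.28, [237.9, 197.8, 87.1, 123.9], 7997)]
jar [(0.6, [400.0, 277.0, 31.1, 28.0], 791), (0.58, [240.6, 239.3, 63.4, 80.7], 2047)]
spool [(0.9, [129.8, 210.0, 32.6, 23.0], 625)]
mandrel []
glue [(0.51, [172.4, 184.6, 25.5, 25.7], 314)]
pliers [(0.44, [124.3, 262.4, 30.8, 18.6], 422)]
```

View pics/top0.png

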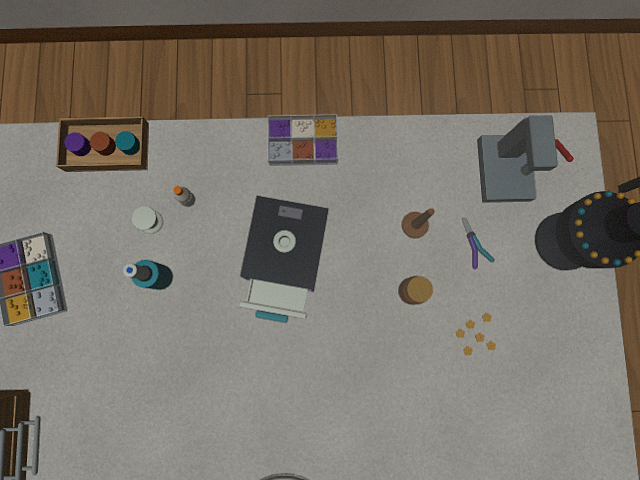

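View pics/side0.png

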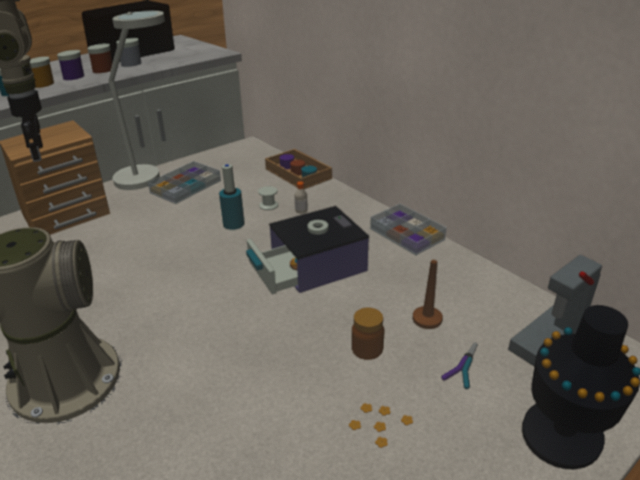

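The top view shows the port at about (284,241), the drawer open with its teal pull at (272,316), the holder and wand at (145,272), and the bystanders clear of the path. The side view agrees. Next I'll turn these pixels into positions.

```bash
cat > h.py <<'E'
from workcell import *
import cv2,numpy as np
from scipy.spatial.transform import Rotation as R
def cam(n):
    i=camera_info(n); q=i['attitude']; return i['K'],i['D'],np.array(i['xyz']),R.from_quat(np.r_[q[1:],q[0]])
def rays(n,px):
    K,D,t,r=cam(n); u=cv2.undistortPoints(np.float64(px).reshape(-1,1,2),K,D).reshape(-1,2)
    return t,r.apply(np.c_[u,np.ones(len(u))])
def atz(n,px,z):
    t,d=rays(n,px); return t+d*((z-t[2])/d[:,2])[:,None]
def proj(n,P):
    K,D,t,r=cam(n); ri=r.inv(); rv=ri.as_rotvec(); tv=-ri.apply(t)
    return cv2.projectPoints(np.float64(P).reshape(-1,1,3),rv,tv,K,D)[0].reshape(-1,2)
E
python3 - <<'E'
from h import *
print('gpo',grip_point_offset() if callable(grip_point_offset) else grip_point_offset)
t=cv2.imread('pics/top0.png'); s=cv2.imread('pics/side0.png')
def cc(n,im,mask,win,z,lab):
    x0,y0,x1,y1=win; m=np.zeros(mask.shape,np.uint8); m[y0:y1,x0:x1]=mask[y0:y1,x0:x1]
    k,l,st,c=cv2.connectedComponentsWithStats(m); j=1+np.argmax(st[1:,4])
    cn=cv2.findContours((l==j).astype(np.uint8),0,2)[0][0]; h=cv2.convexHull(cn); (e)=cv2.fitEllipse(cn)
    print(lab,n,'area',st[j,4],'cen',c[j].round(1),'ell',np.round(e[0],1),np.round(e[1],1),'->',atz(n,[e[0]],z).round(4)); return cn
g=lambda im:cv2.cvtColor(im,cv2.COLOR_BGR2GRAY)
for n,im,w in(('top',t,(265,225,303,258)),('side',s,(300,214,334,240))):
    cc(n,im,g(im)>110,w,.112,'port')
for n,im,w in(('top',t,(110,255,140,285)),):
    cc(n,im,g(im)>130,w,.176,'wandtop')
hsv=cv2.cvtColor(t,cv2.COLOR_BGR2HSV); teal=(hsv[...,0]>80)&(hsv[...,0]<105)&(hsv[...,1]>110)
cn=cc('top',t,teal,(245,300,300,330),.076,'pull'); bx=cv2.boxPoints(cv2.minAreaRect(cn)); print(atz('top',bx,.076).round(4))
dark=(g(t)<75); m=np.zeros_like(g(t)); m[190:300,230:335]=dark[190:300,230:335]
cn=max(cv2.findContours(m,0,2)[0],key=cv2.contourArea); r=cv2.minAreaRect(cn); bx=cv2.boxPoints(r);P=atz('top',bx,.1)
print('roof',bx.round(1).tolist(),P.round(4).tolist(),P.mean(0).round(4),[np.linalg.norm(P[i]-P[i-1]).round(3) for i in range(4)])
for i in range(4): print(np.arctan2(*(P[i]-P[i-1])[1::-1]).round(3),end=' ')
a=cv2.resize(t[170:340,90:350],None,fx=2.9,fy=2.9,interpolation=2); b=cv2.resize(s[150:300,200:390],(800,600),interpolation=2)[:, :]
cv2.imwrite('pics/c1.png',a); cv2.imwrite('pics/c2.png',b)
E
```

```text
gpo 0.0187
port top area 359 cen [284.  241.1] ell [283.9 241. ] [21.1 21.4] -> [[ 0.618 -0.019  0.112]]
port side area 114 cen [317.2 224.8] ell [317.2 224.9] [ 9.6 18.8] -> [[ 0.6184 -0.0186  0.112 ]]
wandtop top area 727 cen [122.  268.7] ell [118.7 268.6] [31.8 48.1] -> [[0.5608 0.3    0.176 ]]
pull top area 196 cen [271.1 316. ] ell [271.8 316.1] [ 6.2 42.5] -> [[0.4611 0.0117 0.076 ]]
[[ 0.4615  0.0468  0.076 ]
 [ 0.4745  0.0444  0.076 ]
 [ 0.4614 -0.0209  0.076 ]
 [ 0.4484 -0.0184  0.076 ]]
roof [[239.8000030517578, 277.70001220703125], [254.60000610351562, 195.0], [328.0, 208.1999969482422], [313.20001220703125, 290.8999938964844]] [[0.5435, 0.0763, 0.1], [0.7231, 0.0438, 0.1], [0.69, -0.1152, 0.1], [0.5118, -0.0785, 0.1]] [ 0.6171 -0.0184  0.1   ] [np.float64(0.158), np.float64(0.183), np.float64(0.162), np.float64(0.182)]
1.369 -0.179 -1.776 2.938
```

View pics/c1.png

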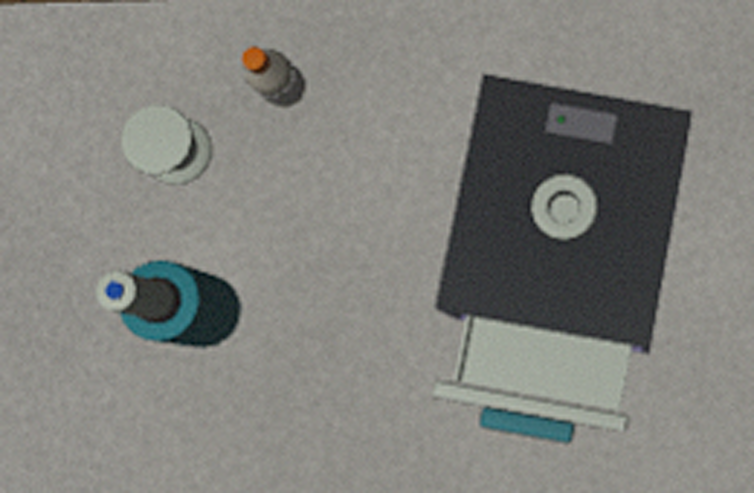

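View pics/c2.png

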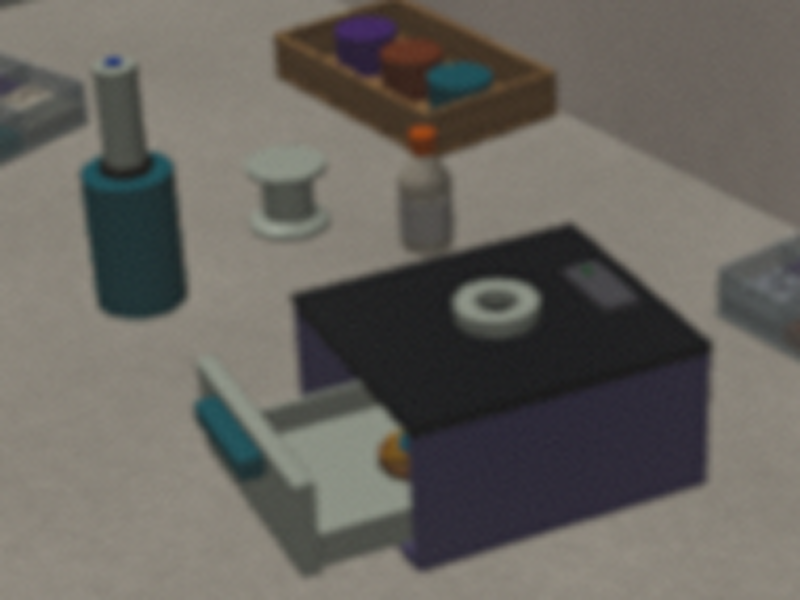

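```bash
cat >> h.py <<'E'
def to(xyz,ydir=None):
    "print shift (cm, tool axes) and turn about tool z (deg) to a TCP target, tool down"
    s=get_state(); q=s['orientation']; r=R.from_quat(np.r_[q[1:],q[0]])
    d=r.inv().apply(np.array(xyz)-s['tcp_pos'])*100
    if ydir is None: rv=np.zeros(3)
    else:
        y=np.r_[ydir,0]/np.linalg.norm(ydir)
        if y@r.as_matrix()[:,1]<0: y=-y
        z=np.array([0,0,-1.]); T=R.from_matrix(np.c_[np.cross(y,z),y,z]); rv=np.degrees((r.inv()*T).as_rotvec())
    print('shift cm',d.round(2),'turn',rv.round(2),'dist',np.linalg.norm(d).round(2),'force',s['wrist_force'].round(1),'gap',round(s['finger_gap'],4),'tcp',s['tcp_pos'].round(4),'j',s['joint_pos'].round(2),'t',s['clock'])
E
python3 - <<'E'
from h import *
t=cv2.imread('pics/top0.png'); s=cv2.imread('pics/side0.png')
for n,im,w in(('top',t,(115,258,140,282)),('side',s,(215,158,240,180))):
    h=im.astype(int); x0,y0,x1,y1=w
    b=np.clip(h[...,0]-h[...,2]-25,0,None)[y0:y1,x0:x1]*(h[...,1]<h[...,0]-20)[y0:y1,x0:x1]
    yy,xx=np.mgrid[y0:y1,x0:x1]; c=[(b*xx).sum()/b.sum(),(b*yy).sum()/b.sum()]
    print(n,c,(b>0).sum(),atz(n,[c],.177))
    for z,l in((0,'holder0'),(.1,'holdertop')): pass
print('holder ring top',atz('top',[[145.2,273.8]],.1))
to([.409,.0236,.2],[.199,.98]); to([.409,.0236,.055],[.199,.98])
E
```

```text
top [np.float64(128.8451443569554), np.float64(269.64348206474193)] 30 [[0.55827666 0.27975895 0.177     ]]
side [np.float64(226.4375), np.float64(164.79464285714286)] 6 [[0.56046574 0.28340135 0.177     ]]
holder ring top [[0.55673388 0.27676884 0.1       ]]
shift cm [-38.66 -43.95   3.13] turn [ 0.01  0.   -4.55] dist 58.61 force [ 0.  -0.4  0.4] gap 0.0852 tcp [0.1588 0.5527 0.2314] j [ 1.15  0.31  0.05  1.3  -0.    1.43] t 1.1
shift cm [-38.65 -43.95  17.63] turn [ 0.01  0.   -4.55] dist 61.13 force [ 0.  -0.4  0.4] gap 0.0852 tcp [0.1588 0.5527 0.2314] j [ 1.15  0.31  0.05  1.3  -0.    1.43] t 1.1
```

Request:
{"method": "send_rows", "body": {"series": [-38.6,-44,3.1,0,0,-4.55,0,-38.6,-44,3.1,0,0,-4.55,0,-38.6,-44,3.1,0,0,-4.55,0,-38.6,-44,3.1,0,0,-4.55,0,-38.6,-44,3.1,0,0,-4.55,0,-38.6,-44,3.1,0,0,-4.55,0,-38.6,-44,3.1,0,0,-4.55,0,-38.6,-44,3.1,0,0,-4.55,0,-38.6,-44,3.1,0,0,-4.55,0,-38.6,-44,3.1,0,0,-4.55,0]}}

```text
clock: 1.93
tcp_pos: [0.3365, 0.1745, 0.2095]
orientation: [0.001, 0.1, 0.995, 0.0]
wrist_force: [1.7, -0.2, 0.4]
finger_gap: 0.0002
```

```bash
python3 -c "
from h import *
to([.409,.0236,.2],[.199,.98]); to([.409,.0236,.055],[.199,.98])"
```

```text
shift cm [-10.1  -13.35   0.96] turn [0.04 0.07 0.03] dist 16.77 force [ 1.7 -0.2  0.4] gap 0.0002 tcp [0.3365 0.1745 0.2095] j [ 0.27 -0.06 -0.44  1.19  0.    0.47] t 1.9333
shift cm [-10.08 -13.36  15.46] turn [0.04 0.07 0.03] dist 22.78 force [ 1.7 -0.2  0.4] gap 0.0002 tcp [0.3365 0.1745 0.2095] j [ 0.27 -0.06 -0.44  1.19  0.    0.47] t 1.9333
```

Request:
{"method": "send_rows", "body": {"series": [-8,-11,0.8,0,0,0,0,-8,-11,0.8,0,0,0,0,-8,-11,0.8,0,0,0,0,-8,-11,0.8,0,0,0,0,-8,-11,0.8,0,0,0,0,-8,-11,0.8,0,0,0,0,-8,-11,0.8,0,0,0,0]}}

```text
clock: 2.52
tcp_pos: [0.3921, 0.0531, 0.2012]
orientation: [-0.0, 0.1, 0.995, 0.0]
wrist_force: [-0.2, 0.2, -0.7]
finger_gap: 0.0001
```

```bash
python3 -c "
from h import *
to([.409,.0236,.055],[.199,.98])"
```

```text
shift cm [-2.25 -2.56 14.62] turn [ 0.02 -0.03  0.02] dist 15.01 force [-0.2  0.2 -0.7] gap 0.0001 tcp [0.3921 0.0531 0.2012] j [-0.07 -0.02 -0.42  1.17  0.    0.13] t 2.5167
```

Request:
{"method": "send_rows", "body": {"series": [-2,-2.6,4,0,0,0,0,-2,-2.6,8,0,0,0,0,-2,-2.6,11.5,0,0,0,0,-2,-2.6,14.6,0,0,0,0,-2,-2.6,14.6,0,0,0,0,-2,-2.6,14.6,0,0,0,0,-2,-2.6,14.6,0,0,0,0]}}

```text
clock: 3.1
tcp_pos: [0.408, 0.0239, 0.0568]
orientation: [0.001, 0.099, 0.995, 0.0]
wrist_force: [0.9, -1.0, -0.7]
finger_gap: 0.0003
```

```bash
python3 -c "
from h import *
to([.4916,.0069,.055],[.199,.98])"
```

```text
shift cm [-8.53 -0.02  0.2 ] turn [0.01 0.09 0.12] dist 8.53 force [ 0.9 -1.  -0.7] gap 0.0003 tcp [0.408  0.0239 0.0568] j [-0.14  0.14 -0.65  0.79  0.    0.06] t 3.1
```

Request:
{"method": "send_rows", "body": {"series": [-1.5,0,0,0,0,0,0,-3,0,0,0,0,0,0,-4.2,0,0,0,0,0,0,-5.2,0,0,0,0,0,0,-6,0,0,0,0,0,0,-6.7,0,0,0,0,0,0,-7.3,0,0,0,0,0,0,-7.8,0,0,0,0,0,0,-8.1,0,0,0,0,0,0,-8.1,0,0,0,0,0,0]}}

```text
clock: 3.93
tcp_pos: [0.4873, 0.0068, 0.0553]
orientation: [0.0, 0.1, 0.995, 0.0]
wrist_force: [0.1, 0.5, 1.1]
finger_gap: 0.0001
```

Request:
{"method": "send_rows", "body": {"series": [-0.2,0,0,0,0,0,0,-0.4,0,0,0,0,0,0,-0.5,0,0,0,0,0,0,-0.5,0,0,0,0,0,0]}}

```text
clock: 4.27
tcp_pos: [0.4913, 0.0059, 0.0551]
orientation: [-0.0, 0.1, 0.995, 0.0]
wrist_force: [-0.8, -0.2, -0.5]
finger_gap: -0.0003
```

Request:
{"method": "send_rows", "body": {"series": [-0.2,0,0,0,0,0,0,-0.4,0,0,0,0,0,0,-0.4,0,0,0,0,0,0,-0.4,0,0,0,0,0,0]}}

```text
clock: 4.6
tcp_pos: [0.4917, 0.0059, 0.0548]
orientation: [-0.003, 0.1, 0.995, 0.0]
wrist_force: [-9.4, 2.5, 8.3]
finger_gap: 0.0001
```

Run:
```python
from h import *
to([.4916,.0069,.055],[.199,.98])
a=read_camera('side'); b=read_camera('top')
cv2.imwrite('pics/v5.png',np.hstack([cv2.resize(a[170:320,220:390],(400,353),interpolation=2),cv2.resize(b[180:330,200:370],(400,353),interpolation=2)]))
```

```text
shift cm [ 0.03  0.1  -0.02] turn [-0.01 -0.37  0.01] dist 0.11 force [-9.4  2.5  8.3] gap 0.0001 tcp [0.4917 0.0059 0.0548] j [-0.15  0.29 -0.45  0.84  0.    0.05] t 4.6
```

View pics/v5.png

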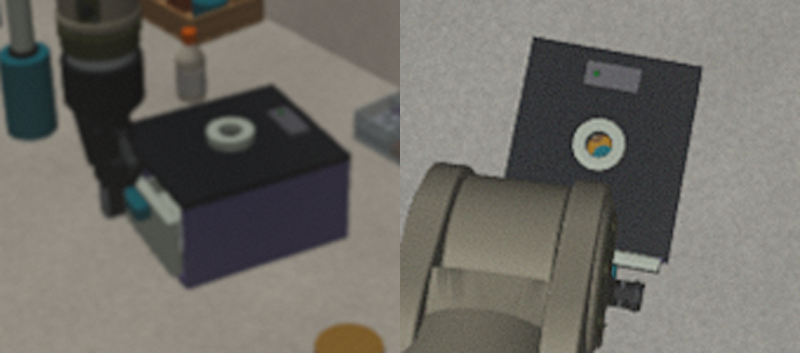

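The drawer is against its stop: the force rises at the predicted shut pose, (0.4917, 0.0059), and the charm shows through the port. I'll back off and go to the wand.

Request:
{"method": "send_rows", "body": {"series": [2,0,0,0,0,0,0,4,0,-1,0,0,0,0,5,0,-4,0,0,0,0,5,0,-8,0,0,0,0,5,0,-12,0,0,0,1,5,0,-16,0,0,0,1,5,0,-20,0,0,0,1,5,0,-20.5,0,0,0,1,5,0,-20.5,0,0,0,1]}}

```text
clock: 5.45
tcp_pos: [0.4487, 0.0148, 0.2636]
orientation: [0.004, 0.1, 0.995, -0.0]
wrist_force: [0.2, 0.3, 0.5]
finger_gap: 0.0599
```

Run:
```python
from h import *
to([.5585,.2795,.26],[.199,.98])
```

```text
shift cm [-5.49 28.12  0.42] turn [0.03 0.45 0.  ] dist 28.66 force [0.2 0.3 0.5] gap 0.0599 tcp [0.4487 0.0148 0.2636] j [-0.15  0.05 -0.19  1.31  0.    0.05] t 5.45
```

Request:
{"method": "send_rows", "body": {"series": [-5.5,28.1,0.4,0,0,0,1,-5.5,28.1,0.4,0,0,0,1,-5.5,28.1,0.4,0,0,0,1,-5.5,28.1,0.4,0,0,0,1,-5.5,28.1,0.4,0,0,0,1,-5.5,28.1,0.4,0,0,0,1,-5.5,28.1,0.4,0,0,0,1,-5.5,28.1,0.4,0,0,0,1,-5.5,28.1,0.4,0,0,0,1,-5.5,28.1,0.4,0,0,0,1]}}

```text
clock: 6.28
tcp_pos: [0.5553, 0.2792, 0.2543]
orientation: [-0.001, 0.1, 0.995, -0.001]
wrist_force: [-0.7, -1.0, 0.2]
finger_gap: 0.0854
```

Run:
```python
from h import *
to([.5585,.2795,.125],[.199,.98])
```

```text
shift cm [-0.34  0.11 12.92] turn [-0.11 -0.16  0.03] dist 12.93 force [-0.7 -1.   0.2] gap 0.0854 tcp [0.5553 0.2792 0.2543] j [ 0.34  0.41  0.24  1.4  -0.    0.54] t 6.2833
```

Request:
{"method": "send_rows", "body": {"series": [-0.3,0.1,4,0,0,0,1,-0.3,0.1,7,0,0,0,1,-0.3,0.1,10,0,0,0,1,-0.3,0.1,12,0,0,0,1,-0.3,0.1,12.9,0,0,0,1,-0.3,0.1,12.9,0,0,0,1,-0.3,0.1,12.9,0,0,0,1]}}

```text
clock: 6.87
tcp_pos: [0.5593, 0.279, 0.128]
orientation: [0.0, 0.101, 0.995, 0.0]
wrist_force: [0.7, -0.0, 0.7]
finger_gap: 0.0853
```

Run:
```python
from h import *
to([.5585,.2795,.125],[.199,.98])
a=read_camera('side'); b=read_camera('top')
cv2.imwrite('pics/v6.png',np.hstack([cv2.resize(a[130:250,170:290],(400,400),interpolation=2),cv2.resize(b[200:320,80:200],(400,400),interpolation=2)]))
```

```text
shift cm [0.09 0.03 0.3 ] turn [ 0.01  0.01 -0.08] dist 0.32 force [ 0.7 -0.   0.7] gap 0.0853 tcp [0.5593 0.279  0.128 ] j [ 0.33  0.45 -0.    1.11  0.    0.54] t 6.8667
```

View pics/v6.png

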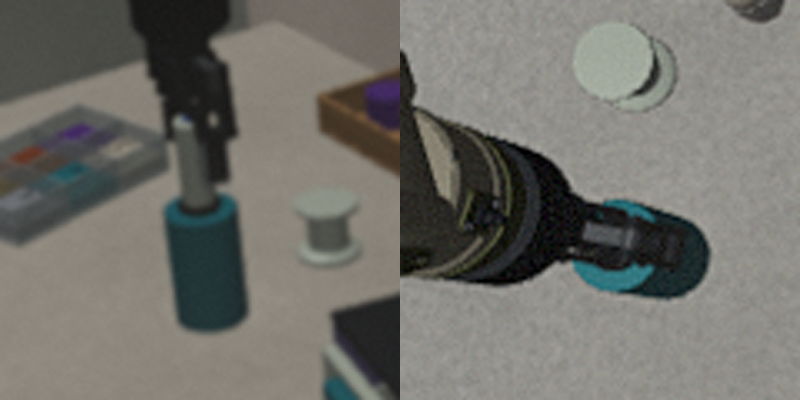

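Run:
```python
from h import *
c=np.array([.5593,.279,.141]); y=np.array([.2,.98,0])*.043
p=proj('side',[c+y,c-y,c+[0,0,.035],[.5585,.2795,.176],[.5585,.2795,.106]]); print(((p-[170,130])*3.333).round(0))
```

```text
[[177. 139.]
 [213. 182.]
 [190. 119.]
 [189. 119.]
 [198. 200.]]
```

Request:
{"method": "send_rows", "body": {"series": [0,0,0.2,0,0,0,0,0,0,0.2,0,0,0,0,0,0,0.2,0,0,0,0,0,0,0.2,0,0,0,0,0,0,0.2,0,0,0,0,0,0,0.2,0,0,0,0,0,0,0.2,0,0,0,0,0,0,0.2,0,0,0,0,0,0,0.2,0,0,0,0,0,0,0.2,0,0,0,0], "newtons": 50}}

```text
clock: 7.8
tcp_pos: [0.5595, 0.2802, 0.1257]
orientation: [0.0, 0.1, 0.995, 0.0]
wrist_force: [-0.3, 1.3, 4.0]
finger_gap: 0.0271
```

Request:
{"method": "send_rows", "body": {"series": [0,0,-1,0,0,0,0,0,0,-3,0,0,0,0,0,0,-5,0,0,0,0,0,0,-7,0,0,0,0,0,0,-9,0,0,0,0,0,0,-11,0,0,0,0,0,0,-13,0,0,0,0,0,0,-15,0,0,0,0,0,0,-15,0,0,0,0,0,0,-15,0,0,0,0]}}

```text
clock: 8.63
tcp_pos: [0.5598, 0.2799, 0.2759]
orientation: [0.001, 0.1, 0.995, 0.0]
wrist_force: [-0.3, 0.1, -2.3]
finger_gap: 0.0269
```

Run:
```python
from h import *
to([.618,-.0188,.275],[.199,.98])
a=read_camera('side'); cv2.imwrite('pics/s7raw.png',a)
cv2.imwrite('pics/v7.png',cv2.resize(a[70:240,140:360],(800,618)[:2],interpolation=2)[:600])
for d in silhouettes('side','wand')[:2]: print(d['p'],d['box'])
```

```text
shift cm [-11.66 -28.12   0.09] turn [ 0.04  0.09 -0.01] dist 30.44 force [-0.3  0.1 -2.3] gap 0.0269 tcp [0.5598 0.2799 0.2759] j [ 0.34  0.41  0.29  1.45 -0.    0.54] t 8.6333
0.74 [214.4, 112.9, 15.1, 57.7]
0.43 [266.7, 233.7, 30.1, 55.5]
```

View pics/v7.png

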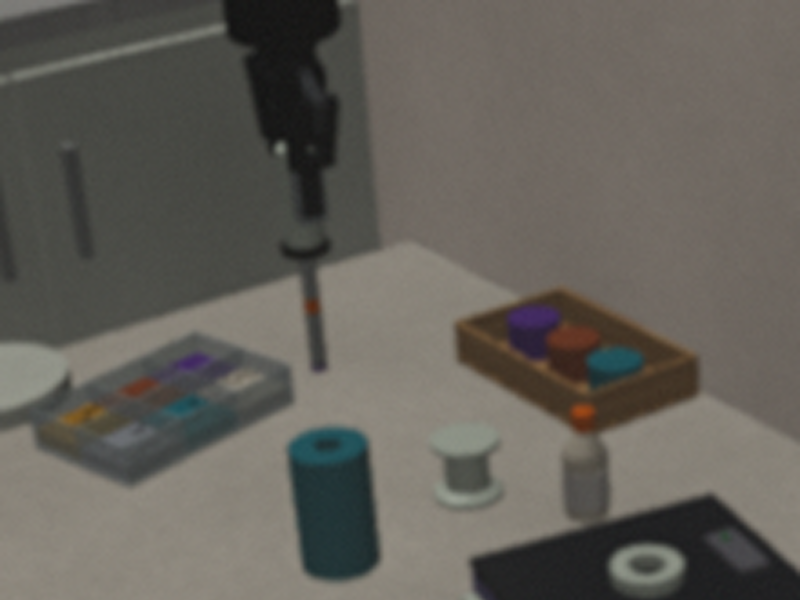

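Request:
{"method": "send_rows", "body": {"series": [-0.8,-2,0,0,0,0,0,-2,-5,0,0,0,0,0,-3.5,-8.5,0,0,0,0,0,-5,-12,0,0,0,0,0,-6.5,-15.5,0,0,0,0,0,-8,-19,0,0,0,0,0,-9.5,-22.5,0,0,0,0,0,-10.7,-25.5,0,0,0,0,0,-11.4,-27.5,0,0,0,0,0,-11.7,-28.1,0,0,0,0,0]}}

```text
clock: 9.57
tcp_pos: [0.6174, -0.0225, 0.2727]
orientation: [-0.002, 0.102, 0.995, -0.0]
wrist_force: [-0.6, -0.2, -1.9]
finger_gap: 0.0268
```

Request:
{"method": "send_rows", "body": {"series": [0,0,0,0,0,0,0,0,0,0,0,0,0,0,0,0,0,0,0,0,0]}}

```text
clock: 9.82
tcp_pos: [0.6174, -0.0174, 0.2745]
orientation: [-0.001, 0.099, 0.995, 0.0]
wrist_force: [0.8, 0.7, -1.7]
finger_gap: 0.0269
```

```bash
cat > m.py <<'E'
from h import *
import sys
def mask_of(n,im):
    h=cv2.cvtColor(im,cv2.COLOR_BGR2HSV)
    return h
to([.618,-.0188,.275],[.199,.98])
tag=sys.argv[1]; tcp=get_state()['tcp_pos']
for n in('side','top'):
    im=read_camera(n); cv2.imwrite(f'pics/{tag}_{n}.png',im)
    off=float(sys.argv[2]) # band centre z minus tcp z
    e=tcp+[0,0,off]; p=proj(n,[e])[0]; x,y=p.round().astype(int); w=14
    h=cv2.cvtColor(im,cv2.COLOR_BGR2HSV)[y-w:y+w,x-w:x+w].astype(int)
    m=((h[...,0]<20)|(h[...,0]>172))&(h[...,1]>100); yy,xx=np.nonzero(m)
    if len(xx): c=np.array([xx.mean()+x-w,yy.mean()+y-w]); print(n,'band px',c.round(1),len(xx),'expected',p.round(1),'at z',atz(n,[c],e[2])[0].round(4))
    else: print(n,'no band; expected',p)
a=cv2.imread(f'pics/{tag}_side.png'); b=cv2.imread(f'pics/{tag}_top.png')
cv2.imwrite(f'pics/{tag}.png',np.hstack([cv2.resize(a[130:260,260:390],(400,400),interpolation=2),cv2.resize(b[190:290,235:335],(400,400),interpolation=2)]))
E
python3 m.py v8 -.065
```

```text
shift cm [-0.08 -0.13 -0.05] turn [ 0.03 -0.09  0.07] dist 0.16 force [ 0.8  0.7 -1.7] gap 0.0269 tcp [ 0.6174 -0.0174  0.2745] j [-0.16  0.4   0.27  1.45  0.    0.04] t 9.8167
side band px [314.  180.4] 203 expected [315.5 187.2] at z [0.6357 0.0114 0.2095]
top band px [284.7 239.3] 27 expected [279.8 233.1] at z [ 0.6052 -0.0265  0.2095]
```

View pics/v8.png

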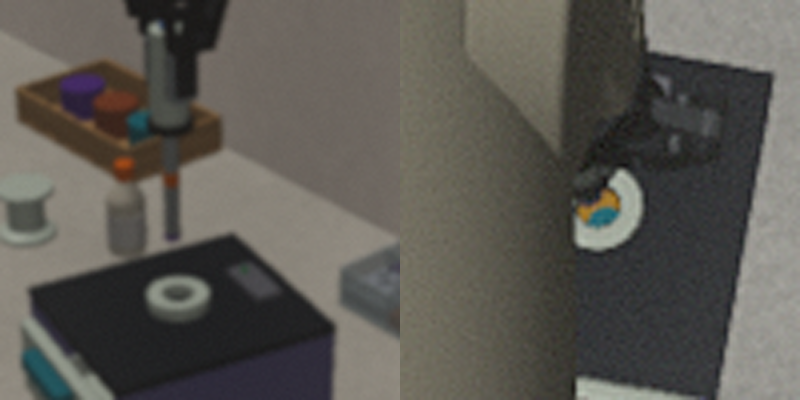

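The wand is above the port. In the side view the band is at about (316,189) and the tip at (316,207); in the top view the tip shows at about (282,236). I'll measure it more tightly.

Run:
```python
from h import *
im=cv2.imread('pics/v8_side.png').astype(int); tcp=np.array([.6174,-.0174,.2745])
print((im[183:212,309:324]).sum(2)//3)
sat=np.clip(im[...,2]-im[...,1]-20,0,None); y0,y1,x0,x1=182,196,310,322
w=sat[y0:y1,x0:x1]; print(w); yy,xx=np.mgrid[y0:y1,x0:x1]; c=[(w*xx).sum()/w.sum(),(w*yy).sum()/w.sum()]
print('band',c,'exp band,tip,collar',proj('side',[tcp-[0,0,.0657],tcp-[0,0,.1157],tcp-[0,0,.0257]]))
print('top exp tip',proj('top',[tcp-[0,0,.1157]]))
t=cv2.imread('pics/v8_top.png'); cv2.imwrite('pics/v9.png',cv2.resize(t[225:257,268:308],(800,640),interpolation=0)[:600])
```

```text
[[ 50  51  53  55  58  62  59  59  60  67  82  93 107 117 125]
 [ 50  52  55  56  61  60  62  60  67  88 108 119 127 129 133]
 [ 53  55  59  63  62  61  61  59  72  99 125 133 133 133 131]
 [ 69  76  78  75  64  57  59  57  69 101 127 134 134 133 133]
 [ 94 106 108  94  71  57  55  54  67  98 127 134 132 133 133]
 [122 129 125 107  75  53  51  50  65  98 125 132 131 132 131]
 [131 134 130 112  80  56  52  51  67  97 124 132 131 132 130]
 [136 136 131 114  84  61  53  53  67  99 124 132 133 132 129]
 [134 133 129 114  87  64  57  55  67 100 126 132 133 131 133]
 [135 133 131 116  87  64  60  58  68  99 125 134 133 130 132]
 [132 135 130 117  87  64  57  59  70 100 127 132 131 132 132]
 [134 134 132 117  89  67  59  59  68 101 127 133 132 131 131]
 [134 134 132 120  91  67  58  58  69 100 125 133 133 132 132]
 [135 133 132 120  96  68  58  59  70  98 124 132 131 132 131]
 [132 133 133 120  98  69  58  56  69  99 125 131 131 130 133]
 [132 132 130 118  93  67  60  57  69  98 125 132 132 131 132]
 [130 131 130 118  93  69  59  57  67  98 124 130 132 132 131]
 [133 131 128 118  94  67  58
[... 794 characters left out ...]
0  0  0  0]
 [ 0  0  0  0  0  0  0  0  0  0  0  0]
 [ 0  0  0  0  0  0  0  0  0  0  0  0]
 [ 0  0  0  3  2  1  1  0  0  0  0  0]
 [ 0  0  0  9 16 18 15  9  0  0  0  0]
 [ 0  0  0 10 22 24 23 12  0  0  0  0]
 [ 0  0  0  5 18 20 19  9  0  0  0  0]
 [ 0  0  0  0  6 10  8  0  0  0  0  0]
 [ 0  0  0  0  0  0  0  0  0  0  0  0]
 [ 0  0  0  0  0  0  0  0  0  0  0  0]
 [ 0  0  0  0  0  0  0  0  0  0  0  0]
 [ 0  0  0  0  0  0  0  0  0  0  0  0]
 [ 0  0  0  0  0  0  0  0  0  0  0  0]]
band [np.float64(315.03076923076924), np.float64(188.14615384615385)] exp band,tip,collar [[315.52770897 187.45862342]
 [316.05100659 207.14394971]
 [315.09418278 171.11313974]]
top exp tip [[281.64802913 237.6168766 ]]
```

View pics/v9.png

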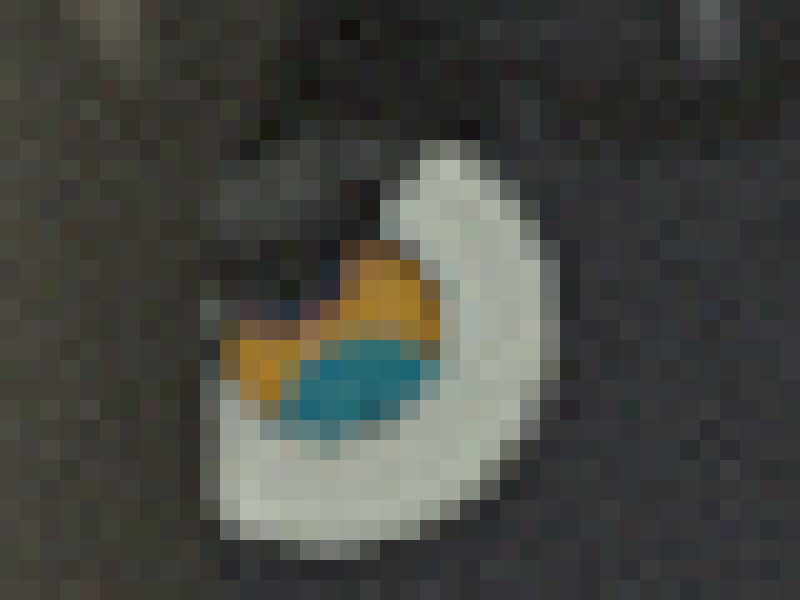

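Request:
{"method": "send_rows", "body": {"series": [-0.17,-0.15,0,0,0,0,0,-0.17,-0.15,1,0,0,0,0,-0.17,-0.15,2,0,0,0,0,-0.17,-0.15,3,0,0,0,0,-0.17,-0.15,3.3,0,0,0,0,-0.17,-0.15,3.3,0,0,0,0,-0.17,-0.15,3.3,0,0,0,0,-0.17,-0.15,3.3,0,0,0,0,-0.17,-0.15,3.3,0,0,0,0]}}

```text
clock: 10.67
tcp_pos: [0.6197, -0.0206, 0.2428]
orientation: [0.001, 0.1, 0.995, 0.0]
wrist_force: [-0.4, -0.3, -2.6]
finger_gap: 0.027
```

```bash
cat > n.py <<'E'
from h import *
import sys
tag=sys.argv[1]; tc=[]; ims={'side':[],'top':[]}
for k in range(4):
    for n in ims: ims[n].append(read_camera(n).astype(float)); tc.append(get_state()['tcp_pos'])
tc=np.array(tc); tcp=tc.mean(0); print('tcp',tcp.round(4),'sd',tc.std(0).round(5),get_state()['wrist_force'].round(1),get_state()['clock'])
S=np.mean(ims['side'],0); T=np.mean(ims['top'],0); cv2.imwrite(f'pics/{tag}_s.png',S); cv2.imwrite(f'pics/{tag}_t.png',T)
eb=proj('side',[tcp-[0,0,.0657]])[0]; et=proj('side',[tcp-[0,0,.1157]])[0]; print('exp side band',eb.round(2),'tip',et.round(2),'top tip',proj('top',[tcp-[0,0,.1157]])[0].round(2),'port side/top',proj('side',[[.618,-.019,.112]]).round(1),proj('top',[[.618,-.019,.112]]).round(1))
sat=np.clip(S[...,2]-S[...,1]-15,0,None); x,y=eb.round().astype(int); w=sat[y-6:y+7,x-6:x+7]; yy,xx=np.mgrid[y-6:y+7,x-6:x+7]
print('band',((w*xx).sum()/w.sum()).round(2),((w*yy).sum()/w.sum()).round(2))
cv2.imwrite(f'pics/{tag}.png',np.hstack([cv2.resize(S[175:245,285:355],(400,400),interpolation=0),cv2.resize(T[225:257,268:300],(400,400),interpolation=0)]))
E
python3 n.py v10
```

```text
tcp [ 0.6195 -0.0206  0.2426] sd [1.0e-04 3.0e-05 1.8e-04] [-1.3  0.2 -1.6] 11.0667
exp side band [317.49 200.33] tip [317.97 219.51] top tip [284.2  239.14] port side/top [[317.2 225. ]] [[283.9 241. ]]
band 317.15 201.04[ WARN:0@7.095] global loadsave.cpp:1063 imwrite_ Unsupported depth image for selected encoder is fallbacked to CV_8U.
```

View pics/v10.png

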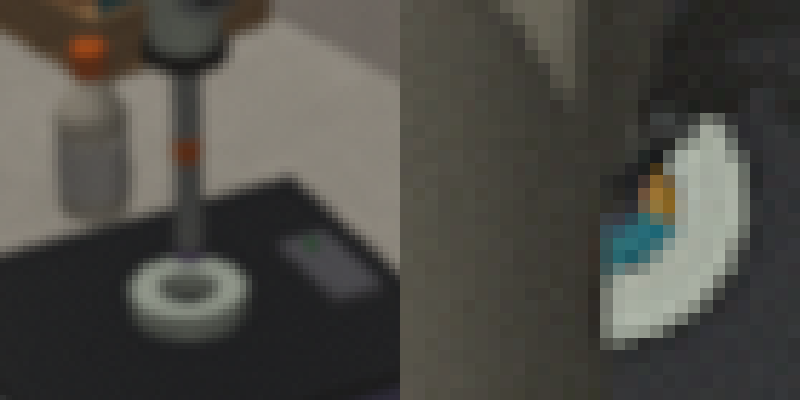

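```bash
cat > f.py <<'E'
from h import *
from scipy.optimize import minimize
th=np.linspace(0,2*np.pi,90,endpoint=False); C=np.c_[np.cos(th),np.sin(th),0*th]
def fit(n,f,c0):
    im=cv2.cvtColor(cv2.imread(f),cv2.COLOR_BGR2GRAY).astype(float); x,y=c0; w=15; k=8
    I=im[y-w:y+w,x-w:x+w]
    def poly(c,r):
        p=[proj(n,np.r_[c[:2],z]+r*C) for z in([.112,.1] if r>.02 else [.112])]
        out=[]
        for q in (p[:1],p):
            m=np.zeros((2*w*k,2*w*k),np.uint8); q=np.vstack(q); h=cv2.convexHull(((q-[x-w,y-w]+.5)*k).astype(np.float32))
            cv2.fillConvexPoly(m,np.round(h*16).astype(np.int32),255,shift=4); out.append(m/255.)
        return out
    def lay(v):
        a,u=poly(v,.024); b,_=poly(v,.012); L=[np.ones_like(a),a-b,u-a,b]
        g=lambda m:cv2.resize(cv2.GaussianBlur(m,(0,0),max(v[2],.1)*k*100),(2*w,2*w),interpolation=cv2.INTER_AREA)
        return np.array([g(m) for m in L]).reshape(4,-1).T
    def cost(v):
        A=lay(v); s,*_=np.linalg.lstsq(A,I.ravel(),rcond=None); return np.sqrt(np.mean((A@s-I.ravel())**2))
    r=min((minimize(cost,[x0,-.019,b],method='Nelder-Mead',options=dict(initial_simplex=[[x0,-.019,b],[x0+.003,-.019,b],[x0,-.016,b],[x0,-.019,b*1.5]],xatol=5e-5,fatol=1e-3)) for x0 in(.617,.619) for b in(.004,.008)),key=lambda r:r.fun)
    print(n,r.x.round(4),'rms',round(r.fun,2))
fit('top','pics/top0.png',(284,241)); fit('side','pics/side0.png',(317,225))
E
python3 f.py
```

```text
top [ 0.618  -0.0197  0.0039] rms 31.78
side [ 0.6077 -0.0301  0.0167] rms 26.23
```

```bash
sed -i 's/max(v\[2\],.1)/max(v[2],.001)/' f.py; python3 f.py
```

```text
Traceback (most recent call last):
  File "f.py", line 22, in <module>
    fit('top','pics/top0.png',(284,241)); fit('side','pics/side0.png',(317,225))
    ~~~^^^^^^^^^^^^^^^^^^^^^^^^^^^^^^^^^
  File "f.py", line 20, in fit
    r=min((minimize(cost,[x0,-.019,b],method='Nelder-Mead',options=dict(initial_simplex=[[x0,-.019,b],[x0+.003,-.019,b],[x0,-.016,b],[x0,-.019,b*1.5]],xatol=5e-5,fatol=1e-3)) for x0 in(.617,.619) for b in(.004,.008)),key=lambda r:r.fun)
  File "f.py", line 20, in <genexpr>
    r=min((minimize(cost,[x0,-.019,b],method='Nelder-Mead',options=dict(initial_simplex=[[x0,-.019,b],[x0+.003,-.019,b],[x0,-.016,b],[x0,-.019,b*1.5]],xatol=5e-5,fatol=1e-3)) for x0 in(.617,.619) for b in(.004,.008)),key=lambda r:r.fun)
           ~~~~~~~~^^^^^^^^^^^^^^^^^^^^^^^^^^^^^^^^^^^^^^^^^^^^^^^^^^^^^^^^^^^^^^^^^^^^^^^^^^^^^^^^^^^^^^^^^^^^^^^^^^^^^^^^^^^^^^^^^^^^^^^^^^^^^^^^^^^^^^^^^^^^^^^^^^^^^^^^^^^
  File "f.py", line 19, in cost
    A=lay(v); s,*_=np.linalg.lstsq(A,I.ravel(),rcond=None); return np.sqrt(np.mean((A@s-I.ravel())**2))
  File "f.py", line 15, in lay
    a,u=poly(v,.024); b,_=poly(v,.012); L=[np.ones_like(a),a-b,u-a,b]
                          ~~~~^^^^^^^^
  File "f.py", line 8, in poly
    p=[proj(n,np.r_[c[:2],z]+r*C) for z in([.112,.1] if r>.02 else [.112])]
       ~~~~^^^^^^^^^^^^^^^^^^^^^^
  File "h.py", line 12, in proj
    K,D,t,r=cam(n); ri=r.inv(); rv=ri.as_rotvec(); tv=-ri.apply(t)
            ~~~^^^
  File "h.py", line 5, in cam
    i=camera_info(n); q=i['attitude']; return i['K'],i['D'],np.array(i['xyz']),R.from_quat(np.r_[q[1:],q[0]])
ValueError: time passes only in moves, steps and waits
```

```bash
sed -i 's/^def cam(n)/import functools\n@functools.cache\ndef cam(n)/' h.py; python3 f.py
```

```text
top [ 0.6184 -0.0192  0.0033] rms 13.59
side [ 0.6194 -0.0179  0.0082] rms 14.3
```

Request:
{"method": "send_rows", "body": {"series": [0.11,0.1,0,0,0,0,0,0.11,0.1,0,0,0,0,0,0.11,0.1,0,0,0,0,0,0.11,0.1,0,0,0,0,0,0.11,0.1,0.5,0,0,0,0,0.11,0.1,1,0,0,0,0,0.11,0.1,1.5,0,0,0,0,0.11,0.1,2,0,0,0,0,0.11,0.1,2.5,0,0,0,0,0.11,0.1,2.5,0,0,0,0]}}

```text
clock: 11.9
tcp_pos: [0.6177, -0.0192, 0.2156]
orientation: [-0.001, 0.1, 0.995, 0.0]
wrist_force: [-0.3, 0.0, -1.4]
finger_gap: 0.0265
```

```bash
python3 n.py v11 2>/dev/null
```

```text
tcp [ 0.6185 -0.0193  0.2173] sd [2.6e-04 4.0e-05 4.7e-04] [-0.1  0.6 -2.3] 12.3
exp side band [317.03 210.08] tip [317.51 228.86] top tip [284.34 241.57] port side/top [[317.2 225. ]] [[283.9 241. ]]
band 316.63 211.09
```

View pics/v11.png

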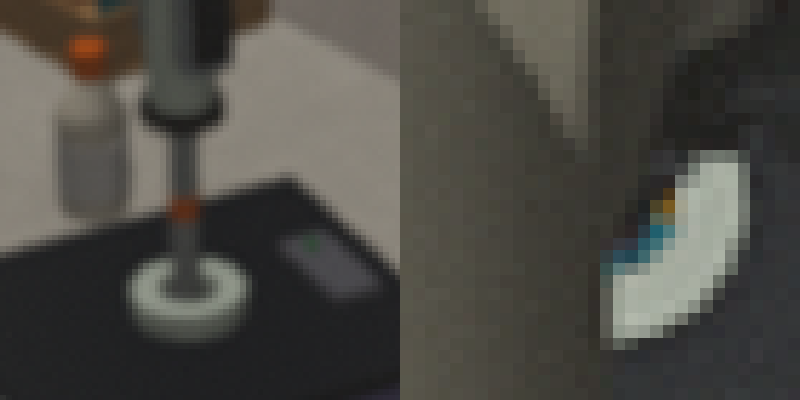

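Request:
{"method": "send_rows", "body": {"series": [-0.05,-0.02,0.4,0,0,0,0,-0.05,-0.02,0.9,0,0,0,0,-0.05,-0.02,1.4,0,0,0,0,-0.05,-0.02,1.9,0,0,0,0,-0.05,-0.02,2.4,0,0,0,0,-0.05,-0.02,2.9,0,0,0,0,-0.05,-0.02,3.3,0,0,0,0,-0.05,-0.02,3.6,0,0,0,0,-0.05,-0.02,3.7,0,0,0,0,-0.05,-0.02,3.7,0,0,0,0]}}

```text
clock: 13.13
tcp_pos: [0.6188, -0.0196, 0.1799]
orientation: [-0.0, 0.1, 0.995, 0.0]
wrist_force: [-0.4, 0.1, -1.3]
finger_gap: 0.0266
```

Request:
{"method": "send_rows", "body": {"series": [0,0,0,0,0,0,0,0,0,0,0,0,0,0,0,0,0,0,0,0,0,0,0,0,0,0,0,0,0,0,0,0,0,0,0,0,0,0,0,0,0,0]}}

```text
clock: 13.63
tcp_pos: [0.619, -0.0196, 0.1804]
orientation: [0.0, 0.1, 0.995, 0.0]
wrist_force: [-0.1, -0.3, -1.6]
finger_gap: 0.0269
```

```bash
python3 n.py v12 2>/dev/null
```

```text
tcp [ 0.6189 -0.0196  0.1803] sd [2.e-05 1.e-05 3.e-05] [-0.4  1.4 -2.5] 14.0333
exp side band [317.62 224.04] tip [318.08 242.24] top tip [285.48 244.02] port side/top [[317.2 225. ]] [[283.9 241. ]]
band 317.26 224.62
```

View pics/v12.png

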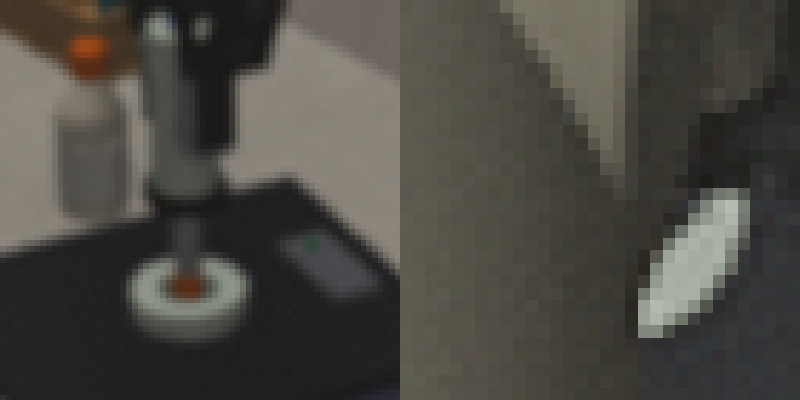

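```bash
python3 -c "
from workcell import *
print(hand_in())"
```

```text
the job is handed in; nothing more can be done
None
```

The job is handed in at about 14 s of the 58 s. The drawer is shut and the wand is held upright in the port with its orange band at the rim. `hand_in()` reports no verdict, so the checks below are my own.

- **Drawer:** I pushed it home with shut fingers. It hit its stop about 0.5 mm from the predicted shut position, with about 10 N of resistance. The charm then showed through the port.
- **Wand:** I gripped it at 50 N, lifted it clear of the holder and moved it over the port. I lowered it in steps, checking and correcting its position from both cameras.

| Last check | Result |
|---|---|
| Band, side camera | (317.3, 224.6) px against the port at about (317.4, 224.6–225) px |
| Offset from the port's axis | estimated under 1 mm (limit 4 mm) |
| Band height above the rim | estimated within about 2 mm (limit 8 mm) |
| Grip | fingers stopped at 27 mm on the 28 mm handle |
| Stillness | tool position steady to 0.03 mm |
| Contact with the box | none seen; wrist force about the wand's weight, within sensor noise |

- **Camera disagreement:** the two cameras disagreed by about 1.5 mm on where the port is, and I used a compromise between them.
- **Band height:** the side view put the band 1.5–2.5 mm lower than the arm's own position implied, and I aimed between the two.
- **Top view:** the arm hid the stem in the last top picture, so the final centring rests on the side view and the earlier top views.
- **Bystanders:** the arm's path kept away from them, and those visible in later pictures had not moved. I did not measure them again at the end.

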